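# Rock the culture flask, lay it on the viewer, hold the paddle half pressed

## Robot

A 6-joint arm with a two-finger parallel gripper is mounted at the origin on the work surface. World frame = base frame: x ahead of the robot, y to its left, z up, the work surface at z = 0. Lengths are in m, angles in degrees, forces in N, time in s.
With the tool pointing down it reaches from about 0.35 to 0.85 m from the base axis. Payload 8.1 kg.
Tool frame: the origin (TCP) lies at the very end of the fingers, on their centre line; the grasp point (between the pads) lies 19 mm behind it (ctrl.grip_depth is the distance from the TCP to the grasp point, in m); z points along the fingers, y is the line along which they close (so a half turn about z gives the same grasp; the last joint's range is limited). The gripper opens to 93 mm and grips with 3 to 60 N. Pads are 15 mm wide; open, the fingers measure 128 mm over their backs; the gripper's body (75 mm by 188 mm) begins 65 mm behind the grasp point.
Start: joints at [72.399, 7.471, 85.268, -0, 87.261, -4.893], TCP at [0.132, 0.585, 0.219] pointing down, gripper open.
Joint ranges: [-169.43, 169.43], [-51.17, 129.36], [1.28, 143.12], [-76.62, 256.62], [0, 156.53], [-152.29, 152.29]. Speed limits (degrees/s): [136.94, 136.94, 159.86, 180, 180, 180].

## Interface

Orientations are given as [roll, pitch, yaw] about the fixed x, y, z axes, in that order (R = Rz(yaw) Ry(pitch) Rx(roll)).
In Python, from rig import ctrl gives the robot as it stands.
- The arm moves only by the tool drive_tool, never from a script. Its argument "series" is one flat list of numbers, 7 for each row, row after row: the turn, a rotation vector about the tool's x, y, z in rad, then the shift along the tool's x, y, z in cm, then the closure, from 0 (fully open) to 1 (shut). A call has 1 to 10 rows; each row shifts and turns the commanded pose from where the row before left it, along the tool's axes as they then stand; what a row does not reach is not made up. A row lasts 1/12 s, in which the tool goes at most 41.7 mm and 7.16 degrees, less where a joint would pass 70% of its speed; a pose out of reach is approached as far as the arm can. A call is refused whole if a number of a shift passes 4.17 or a number of a turn 0.125, either way. A call with a gripper value outside its range is refused whole. The fingers move at their own pace and stop on an object; "newtons" is the grip in N (left out, the last holds). Time passes only in rows, so rows that do not move let the fingers close. It gives the time, the measured TCP pose, the force, the opening and the grip force at its end, in the units of the state.
- ctrl.state(): the state, without advancing time (a new reading comes with each control period).
- ctrl.read_camera(name): name is "scene" or "top"; returns a dict with "image" (384x512x3 uint8, red, green, blue), "camera_matrix" (3x3 intrinsics, pixels), "view" (4x4, takes a point from world to camera coordinates). Camera axes: x right, y up, looking along -z (the intrinsics and any distortion apply to the point x, -y, -z); pixel columns grow to the right and rows downward; lengths in m; the calibration is good to about 2 mm. A picture is of the moment at which its call begins. There is no depth.
- ctrl.finish_job(): hands the job in; it is judged then, once.
The state is a dict: "time": time; "joint_positions": joint angles; "joint_velocities": joint speeds; "effort": joint torques, N m; "eef_pos": TCP position; "tool_rot": TCP orientation; "wrist_force": force on the tool from outside, world axes, zero at the start; "ft_torque": the same for the moment, N m; "grip_width": opening from 0.0 (shut) to 1.0 (fully open); "gripper_force": force on a finger pad.
Only numpy, scipy, OpenCV 4.12 (cv2) and the standard library are available. Lean on these libraries where they do the work, as an engineer would, in place of code of your own. Each camera call takes 0.05 s, during which the arm holds its last target. There are 200 camera calls.

## Task

Pick up the closed culture flask, tip it in the air to about 30 degrees with the cap end up for a second, and bring it level again before you lay it flat on the cell viewer, centred over the round lens window with its flat heel towards the raised stop bar and its cap pointing away from the bar; set it down and let go, do not drop it. Then press the sprung steel paddle with the fingertips to half its travel, so that the paddle is level and flush with the index post beside its tip, never down to its bottom stop (that would fire the exposure), and finish while still holding it there. Leave the bottle, the computer mouse and the tip box where they are.

Things in the scene. Friction and masses are not known exactly. Their poses are not given: they have to be found in the camera images.
- flask: flat closed culture flask lying on its broad face: clear box 66 (x) x 50 (y) x 24 mm high, then narrower shoulder, neck and white screw cap (23 mm dia.) ending at x = +66 mm; flat heel at x = -33 mm. 0.06 to 0.13 kg. Origin: centre of the box's underside; +x to the cap, z up. Starts on the bench, cap roughly away from the robot. Grip across the 50 mm width at the origin.
- flask_cap (a point): centre of the outer end of the flask's cap, 66 mm along +x and 12 mm above the flask's origin
- viewer: low black instrument fixed to the bench, on the left or right: flat deck 180 (x) x 130 (y) mm, 50 mm high; behind it (x = +90 to +130 mm) a step 68 mm high. On the deck an aluminium stop bar 80 mm long in y, rising 10 mm, at x = -50 to -42 mm. Origin: under the deck's centre, on the bench; +x runs from the stop bar to the rear step (roughly away from the robot).
- lens (a point): centre of the round glass lens window (38 mm, in a 48 mm aluminium ring) flush in the viewer's deck, 50 mm straight above the viewer's origin, same axes. With the flask's origin over it and the cap along the viewer's +x, the heel is 9 mm short of the stop bar.
- switch: hand switch fixed to the bench, on the other side from the viewer: black base plate 140 (x) x 90 (y) x 12 mm, two hinge cheeks 62 mm high at its far (+x) end, the sprung steel paddle between them, and a slim index post (16 x 8 mm, top 54 mm above the bench) beside the paddle's tip at x = -50, y = +37 mm. Origin: centre of the base's underside; -x roughly towards the robot.
- paddle (a joint): paddle angle, rad: 0 released (tip, on the switch's -x side, raised 0.22 above level); 0.22 level = half travel, top flush with the index post; 0.44 bottom stop. Hinge axis along the switch's y at x = +45 mm, 50 mm above the bench. Sprung back always; pressing down on the pad takes about 4 N to start, 6 N at half, 8 N at the stop.
- paddle_pad (a point): centre of the round black rubber pad (32 mm) on the paddle's top, where to press, 65 mm from the hinge towards the tip; 68 mm above the bench released, 54 mm at half travel. The paddle is a steel plate 110 x 48 x 8 mm. z: normal of its top; x: along it from tip to hinge.
- media_bottle: bystander: clear bottle with white cap and paper label, 66 mm diameter, 130 mm high; origin at the centre of its underside
- mouse: bystander: black computer mouse 100 x 60 x 31 mm; origin at the centre of its underside
- tip_box: bystander: grey pipette tip box with clear lid 115 x 80 x 69 mm; origin at the centre of its underside

How it is judged:
By the outcome, as a careful person would: the job done as asked, in the order asked, and still so for the second after the job is handed in, while the arm keeps its last pose, push and grip.
It also fails if it takes over 53 s, if anything falls off the work surface, if the arm or the gripper's body presses on something with over 40 N, if the wrist force passes 120 N, or if a joint passes its speed limit or range.

## Working session

There is one attempt and no reset: what is moved stays moved. The work goes in short steps, Python scripts to look and compute and a tool call to move; the robot and the scene stay as the last step left them, time stands still between calls to the robot, and variables do not carry over. Pictures are saved under pics/ and viewed, at most 10 in all, crops included, and the job is handed in when it is done.

Besides the shell and the picture viewer there is one more tool, called after "Emit:" as name(argument=value, ...) on one line, values as JSON. drive_tool: Moves the arm, as the interface text tells. Its arguments: {"type":"object","properties":{"series":{"type":"array","items":{"type":"number"}},"newtons":{"type":"number"}},"required":["series"]}

```bash
mkdir -p pics
python3 - <<'E'
from rig import ctrl
import cv2,numpy as np
for n in("scene","top"):
    r=ctrl.read_camera(n); cv2.imwrite(f"pics/{n}0.png",cv2.resize(r["image"][:,:,::-1],(800,600),interpolation=cv2.INTER_CUBIC))
    np.savez(f"{n}.npz",K=r["camera_matrix"],V=r["view"]); print({k:v for k,v in r.items() if k!="image"})
print(ctrl.state(),ctrl.grip_depth)
E
```

```text
{'camera_matrix': array([[413.34609331,   0.        , 253.13448023],
       [  0.        , 413.34609331, 186.81069011],
       [  0.        ,   0.        ,   1.        ]]), 'view': array([[ 0.67660474,  0.73609017, -0.0194239 , -0.35539947],
       [-0.50008206,  0.47871147,  0.72163236,  0.21722726],
       [ 0.54048493, -0.47854632,  0.69200394, -1.59793734],
       [ 0.        ,  0.        ,  0.        ,  1.        ]])}
{'camera_matrix': array([[437.51923881,   0.        , 251.29952631],
       [  0.        , 437.51923881, 193.53242263],
       [  0.        ,   0.        ,   1.        ]]), 'view': array([[ 0.02314003, -0.99972209,  0.00450417, -0.01814019],
       [ 0.99798937,  0.02336537,  0.05891762, -0.53865364],
       [-0.05900648,  0.00313176,  0.99825269, -1.41445988],
       [ 0.        ,  0.        ,  0.        ,  1.        ]])}
{'time': 0.1, 'joint_positions': array([ 7.23984562e+01,  7.51171128e+00,  8.53199872e+01,  3.39081286e-04,
        8.72618728e+01, -4.89267813e+00]), 'joint_velocities': array([-0.0597904 , -0.14980549, -0.1231393 ,  0.05327138, -0.13800645,
        0.02985038]), 'effort': array([ 1.43416437e-03, -5.61335778e+01, -4.93101561e+01,  7.71072786e-02,
        2.91572796e-02, -3.52177995e-05]), 'eef_pos': array([0.13182085, 0.58483514, 0.2177119 ]), 'tool_rot': array([-1.79906799e+02, -8.31808918e-03,  1.67291111e+02]), 'wrist_force': array([-1.0032506 ,  0.1705615 , -0.22663464]), 'ft_torque': array([0.00218534, 0.01165445, 0.00718103]), 'gripper_force': 0.0, 'grip_width': 1.0020003238985367} 0.0188
```

View pics/scene0.png

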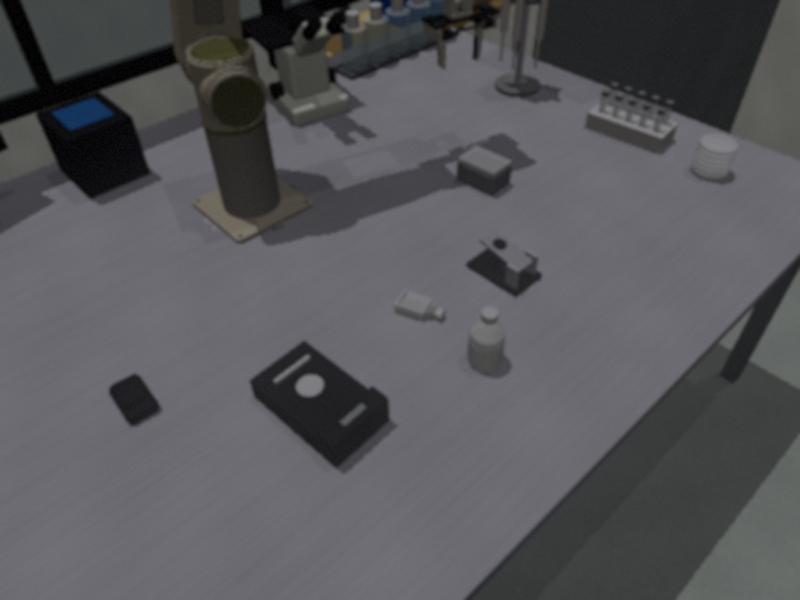

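View pics/top0.png

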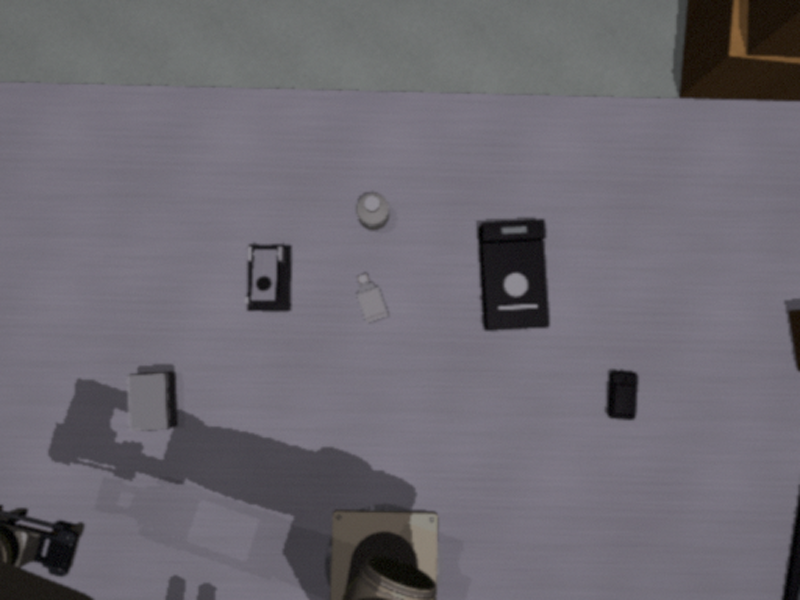

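The top view (800x600) shows the flask at about (372,300) with its cap at (363,278), the lens at (516,284), the switch at (268,277), its pad at (263,283), the bottle at (373,212), the tip box at (150,400) and the mouse at (622,394). Next I'll view enlarged crops.

```bash
cat > h.py <<'E'
from rig import ctrl
import cv2,numpy as np
C={n:np.load(f"{n}.npz") for n in("scene","top")}
def pix2w(n,u,v,z):
    K,V=C[n]["K"],C[n]["V"]
    d=V[:3,:3].T@(np.array([1,-1,-1])*(np.linalg.inv(K)@[u,v,1])); o=-V[:3,:3].T@V[:3,3]
    return o+d*(z-o[2])/d[2]
def proj(n,p):
    K,V=C[n]["K"],C[n]["V"]; c=(V[:3,:3]@p+V[:3,3])*[1,-1,-1]; q=K@c; return q[:2]/q[2]
def crop(n,x0,y0,w,h,s,im=None):
    im=ctrl.read_camera(n)["image"] if im is None else im
    g=cv2.resize(im[y0:y0+h,x0:x0+w,::-1],None,fx=s,fy=s,interpolation=cv2.INTER_CUBIC)
    return np.clip(g.astype(float)*1.7,0,255).astype(np.uint8)
E
python3 - <<'E'
from h import *
a=crop("top",150,130,100,90,4); b=crop("top",295,130,70,90,4); c=crop("scene",240,140,120,60,6)
m=np.zeros((600,800,3),np.uint8); m[:360,:400]=a; m[:360,400:680]=b
m[360:600,:480]=cv2.resize(c,(480,240)); 
cv2.imwrite("pics/crop1.png",m)
E
```

```text
(no output)
```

View pics/crop1.png

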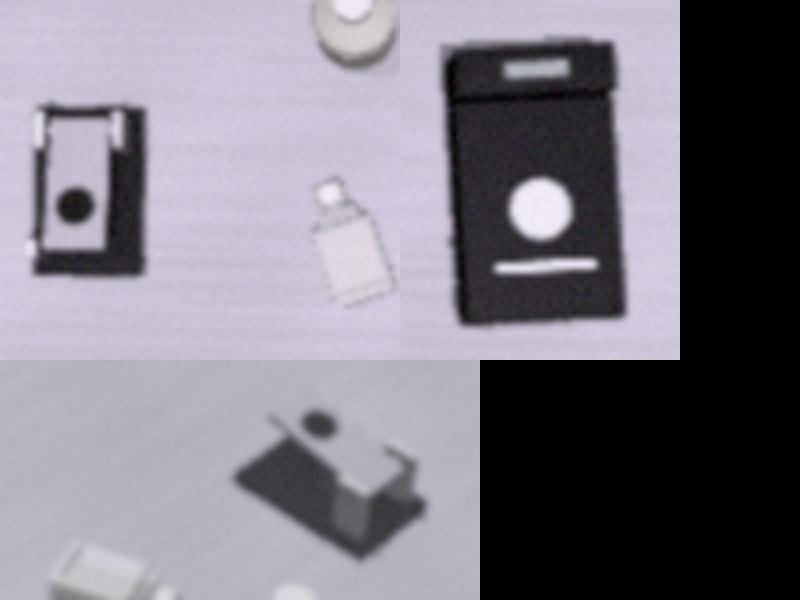

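The crop shows these pixels:
- **Flask:** top-face corners at (343,304), (394,288), (366,211) and (313,232); cap at (330,192).
- **Switch:** pad at (75,206); base corners at (35,274), (145,274) and (145,108).
- **Viewer:** lens at (541,209); bar ends at (495,268) and (597,264).

Run:
```python
from h import *
f=lambda x,y,z,x0=150:pix2w("top",(x+.5)/4-.5+x0,(y+.5)/4-.5+130,z)
np.set_printoptions(precision=4,suppress=True)
F=np.array([f(343,304,.024),f(394,288,.024),f(366,211,.024),f(313,232,.024)])
print("flask",F,F.mean(0),"heel,side",np.linalg.norm(F[0]-F[1]),np.linalg.norm(F[1]-F[2]))
h=(F[2]+F[3]-F[0]-F[1])[:2]; print("yaw",np.degrees(np.arctan2(h[1],h[0])))
cap=f(330,192,.02);print("cap",cap); d=(cap-F.mean(0))[:2];print("yaw2",np.degrees(np.arctan2(d[1],d[0])),np.linalg.norm(d))
L=f(141,209,.05,295);print("lens",L)
b1,b2=f(95,268,.06,295),f(197,264,.06,295);print("bar",b1,b2,np.linalg.norm(b1-b2)); d=b1-b2;print("yaw viewer",np.degrees(np.arctan2(-d[0],d[1])))
s1,s2=f(47,97,.068,295),f(213,90,.068,295);d=s1-s2;print("step yaw",np.degrees(np.arctan2(-d[0],d[1])),np.linalg.norm(d))
print("bar->lens",L-(b1+b2)/2)
print("pad",f(75,206,.068)); B=[f(35,274,.012),f(145,274,.012),f(145,108,.012)];print("base",B,(B[0]+B[2])/2)
d=B[2]-B[1];print("sw yaw",np.degrees(np.arctan2(d[1],d[0])),np.linalg.norm(d),np.linalg.norm(B[0]-B[1]))
t1,t2,h2=f(43,247,.074),f(105,249,.074),f(110,148,.055);print("tip",t1,t2)
print("scene pad",pix2w("scene",240+320/4,140+(424-360)/4,.068))
print("post",f(31,248,.054)); print("bottle cap",f(352,5,.13))
```

```text
flask [[0.4979 0.0452 0.024 ]
 [0.5119 0.0041 0.024 ]
 [0.5741 0.0284 0.024 ]
 [0.5559 0.071  0.024 ]] [0.535  0.0372 0.024 ] heel,side 0.04336040978733192 0.06672364560238703
yaw 22.648924045293715
cap [0.5893 0.0582 0.02  ]
yaw2 21.187574438013822 0.05824461079587819
lens [ 0.5801 -0.2559  0.05  ]
bar [ 0.5315 -0.2182  0.06  ] [ 0.5366 -0.299   0.06  ] 0.08099657084486199
yaw viewer 3.5856760948369986
step yaw 3.7943895562289476 0.13183418232754865
bar->lens [ 0.0461  0.0027 -0.01  ]
pad [0.5689 0.2568 0.068 ]
base [array([0.517 , 0.2981, 0.012 ]), array([0.5191, 0.2082, 0.012 ]), array([0.6558, 0.2126, 0.012 ])] [0.5864 0.2553 0.012 ]
sw yaw 1.8304061791479644 0.13679496143889106 0.08995105761079634
tip [0.5356 0.2796 0.074 ] [0.5352 0.2311 0.074 ]
scene pad [0.5745 0.2561 0.068 ]
post [0.5358 0.2932 0.054 ]
bottle cap [0.7216 0.0406 0.13  ]
```

Emit:
drive_tool(series=[0,0,-0.121,0,0,0,0,0,0,-0.121,0,0,0,0,0,0,-0.121,0,0,0,0,0,0,-0.121,0,0,0,0,0,0,-0.121,0,0,0,0,0,0,0,-1,-3.9,0,0,0,0,0,-1,-3.9,0,0,0,0,0,-1,-3.9,0,0,0,0,0,-1,-3.9,0,0,0,0,0,-1,-3.9,0,0], newtons=20)

```text
time: 1.08
eef_pos: [0.2518, 0.4216, 0.2185]
tool_rot: [-180.0, 0.0, -158.0]
wrist_force: [0.9, 0.1, 0.6]
grip_width: 1.001
gripper_force: 0.0
```

Emit:
drive_tool(series=[0,0,0,-1,-3.9,0,0,0,0,0,-1,-3.9,0,0,0,0,0,-1,-3.9,0,0,0,0,0,-1,-3.9,0,0,0,0,0,-1,-3.9,0,0,0,0,0,-1,-3.9,0,0,0,0,0,-1,-3.9,0,0,0,0,0,-1,-3.9,0,0,0,0,0,-1,-3.9,0,0,0,0,0,-1,-3.9,0,0])

```text
time: 1.92
eef_pos: [0.4906, 0.0969, 0.2188]
tool_rot: [-180.0, 0.0, -158.1]
wrist_force: [0.3, 1.0, 0.2]
grip_width: 1.001
gripper_force: 0.0
```

Emit:
drive_tool(series=[0,0,0,-0.9,-3.65,0,0,0,0,0,-0.9,-3.65,0,0,0,0,0,0,0,3,0,0,0,0,0,0,3,0,0,0,0,0,0,2,0,0,0,0,0,0,0,0])

```text
time: 2.42
eef_pos: [0.5303, 0.0375, 0.1331]
tool_rot: [179.8, -0.5, -158.1]
wrist_force: [-0.6, -0.5, -0.8]
grip_width: 1.005
gripper_force: 0.0
```

Run:
```python
from h import *
s=ctrl.state();print(s["eef_pos"],s["tool_rot"])
m=np.zeros((600,800,3),np.uint8)
m[:400,:400]=crop("top",200,140,80,80,5); m[:400,400:]=crop("scene",230,160,80,80,5)
cv2.imwrite("pics/c2.png",m)
```

```text
[0.53030008 0.03750692 0.13309142] [ 179.80033402   -0.46312108 -158.08947764]
```

View pics/c2.png

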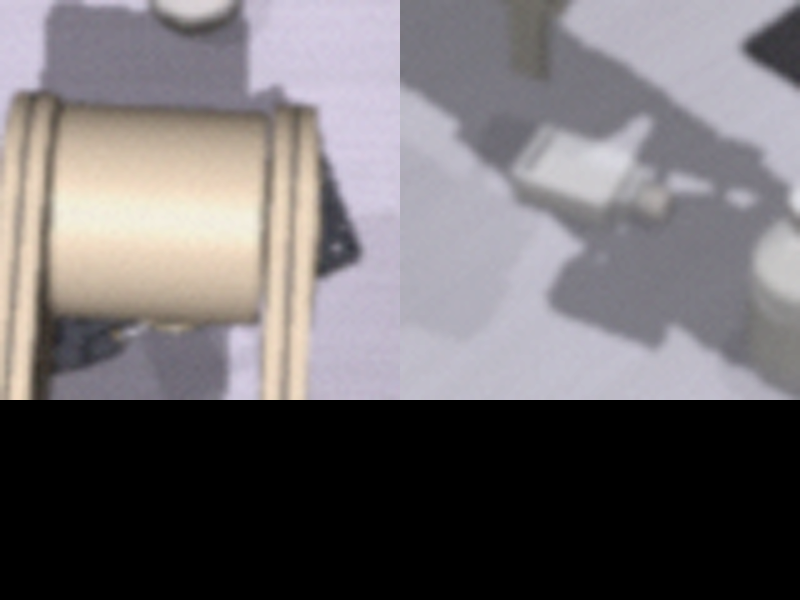

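The scene crop shows the flask's heel edge from (549,123) to (515,167), its shoulder near (605,203) and (635,165), and the cap end near (660,203). The arm hides it in the top view. I'll compare these with the model projection.

Run:
```python
from h import *
np.set_printoptions(precision=1,suppress=True)
for cx,cy,yaw in((.535,.0372,22),):
    c,s=np.cos(np.radians(yaw)),np.sin(np.radians(yaw))
    for n,(x,y,z) in dict(hl=(-33,25,24),hr=(-33,-25,24),sr=(33,-25,24),sl=(33,25,24),hrb=(-33,-25,0),srb=(33,-25,0),capend=(66,0,12),captop=(66,0,23)).items():
        p=np.array([cx+(c*x-s*y)/1e3,cy+(s*x+c*y)/1e3,z/1e3]); u=(proj("scene",p)-[230,160])*5+[402,2]
        v=(proj("top",p)-[150,130])*4+1.5
        print(n,u,v)
```

```text
hl [540.  120.6] [339.4 307.5]
hr [506.5 170.3] [397.1 285.8]
sr [602.4 201. ] [368.5 209.9]
sl [634.  149.9] [310.9 231.6]
hrb [507.4 196.9] [397.1 287. ]
srb [602.  227.8] [369.  212.4]
capend [666.4 204. ] [326.1 184.4]
captop [666.9 191.6] [325.5 183.1]
```

Emit:
drive_tool(series=[0,0,0,-0.4,-0.1,3,0,0,0,0,0,0,3,0,0,0,0,0,0,3,0,0,0,0,0,0,0,0,0,0,0,0,0,0,0])

```text
time: 2.93
eef_pos: [0.5376, 0.0387, 0.0493]
tool_rot: [180.0, -0.1, -158.0]
wrist_force: [-0.2, -0.2, 0.9]
grip_width: 0.998
gripper_force: 0.0
```

Emit:
drive_tool(series=[0,0,0,0.2,-0.1,2,0,0,0,0,0,0,1.5,0,0,0,0,0,0,1,0,0,0,0,0,0,0,0,0,0,0,0,0,0,0])

```text
time: 3.35
eef_pos: [0.5376, 0.0368, 0.0054]
tool_rot: [-180.0, 0.1, -158.0]
wrist_force: [0.1, -0.3, 0.6]
grip_width: 1.0
gripper_force: 0.0
```

Emit:
drive_tool(series=[0,0,0,0,0,0,0.4,0,0,0,0,0,0,0.5,0,0,0,0,0,0,0.6,0,0,0,0,0,0,0.6,0,0,0,0,0,0,0.6,0,0,0,0,0,0,0.6,0,0,0,0,0,0,0.6,0,0,0,0,0,0,0.6], newtons=20)

```text
time: 4.02
eef_pos: [0.5363, 0.0368, 0.0036]
tool_rot: [180.0, -0.0, -158.0]
wrist_force: [-0.2, 0.4, 0.3]
grip_width: 0.534
gripper_force: 20.0
```

Emit:
drive_tool(series=[0,0,0,0,0,-1,0.6,0,0,0,0,0,-2,0.6,0,0,0,0,0,-3,0.6,0,0,0,0,0,-3,0.6,0,0,0,0,0,-3,0.6,0,0,0,0,0,-2,0.6,0,0,0,0,0,-1,0.6,0,0,0,0,0,0,0.6])

```text
time: 4.68
eef_pos: [0.5382, 0.0367, 0.157]
tool_rot: [-179.9, 0.3, -158.0]
wrist_force: [0.9, 0.1, -0.7]
grip_width: 0.534
gripper_force: 20.0
```

Emit:
drive_tool(series=[0,-0.03,0,0,0,0,0.6,0,-0.06,0,0,0,0,0.6,0,-0.085,0,0,0,0,0.6,0,-0.09,0,0,0,0,0.6,0,-0.09,0,0,0,0,0.6,0,-0.085,0,0,0,0,0.6,0,-0.06,0,0,0,0,0.6,0,-0.025,0,0,0,0,0.6])

```text
time: 5.35
eef_pos: [0.5339, 0.0367, 0.1499]
tool_rot: [179.8, 30.0, -158.2]
wrist_force: [0.1, -0.2, -0.4]
grip_width: 0.536
gripper_force: 20.0
```

Emit:
drive_tool(series=[0,0,0,0,0,0,0.6,0,0,0,0,0,0,0.6,0,0,0,0,0,0,0.6,0,0,0,0,0,0,0.6])

```text
time: 5.68
eef_pos: [0.5366, 0.0369, 0.1535]
tool_rot: [180.0, 30.0, -158.0]
wrist_force: [0.1, 0.2, -1.3]
grip_width: 0.539
gripper_force: 20.0
```

Run:
```python
from h import *
cv2.imwrite("pics/c3.png",crop("scene",210,100,130,100,6))
```

```text
(no output)
```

View pics/c3.png

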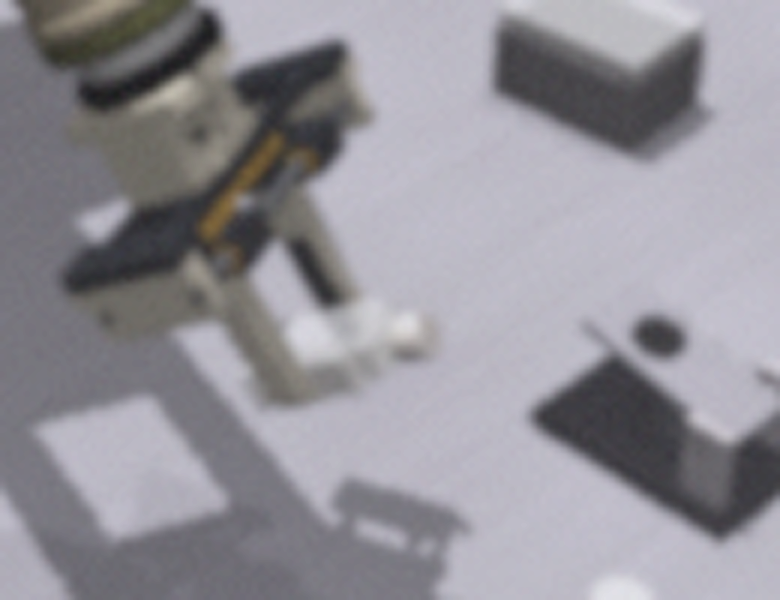

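The flask is tipped with its cap up, and the cap end is at about (430,335) in the crop. I'll keep holding and check the flask's angle in the grip.

Emit:
drive_tool(series=[0,0,0,0,0,0,0.6,0,0,0,0,0,0,0.6,0,0,0,0,0,0,0.6,0,0,0,0,0,0,0.6,0,0,0,0,0,0,0.6,0,0,0,0,0,0,0.6,0,0,0,0,0,0,0.6,0,0,0,0,0,0,0.6,0,0,0,0,0,0,0.6,0,0,0,0,0,0,0.6])

```text
time: 6.57
eef_pos: [0.5364, 0.0367, 0.1537]
tool_rot: [-180.0, 30.1, -158.0]
wrist_force: [-0.7, -0.1, -0.7]
grip_width: 0.537
gripper_force: 20.0
```

Run:
```python
from h import *
from scipy.spatial.transform import Rotation as R
s=ctrl.state();print(s["eef_pos"],s["tool_rot"],s["grip_width"])
T=R.from_euler("xyz",s["tool_rot"],degrees=True).as_matrix()
for n,c in dict(capend=(66,0,12),captop=(66,0,23.5),capstart=(50,0,12),o=(0,0,0)).items():
  for slip in(0,-10,10):
    a=np.radians(slip); x,z=c[0],c[2]-12; x,z=x*np.cos(a)-z*np.sin(a),x*np.sin(a)+z*np.cos(a)
    p=s["eef_pos"]+T@(np.array([-x,c[1],.0036*1e3-(z+12)])/1e3)
    print(n,slip,((proj("scene",p)-[210,100])*6+2.5).round())
```

```text
[0.53640919 0.03669161 0.15365559] [-179.9975234    30.08081186 -158.04675293] 0.5371057980503803
capend 0 [427. 330.]
capend -10 [436. 350.]
capend 10 [415. 311.]
captop 0 [416. 311.]
captop -10 [429. 330.]
captop 10 [401. 292.]
capstart 0 [400. 336.]
capstart -10 [407. 350.]
capstart 10 [391. 321.]
o 0 [329. 372.]
o -10 [325. 372.]
o 10 [332. 371.]
```

Emit:
drive_tool(series=[0,0.03,0,0,0,0,0.6,0,0.06,0,0,0,0,0.6,0,0.085,0,0,0,0,0.6,0,0.09,0,0,0,0,0.6,0,0.09,0,0,0,0,0.6,0,0.085,0,0,0,0,0.6,0,0.06,0,0,0,0,0.6,0,0.025,0,0,0,0,0.6,0,0,0,0,0,0,0.6])

```text
time: 7.32
eef_pos: [0.537, 0.0373, 0.1531]
tool_rot: [180.0, -0.1, -158.0]
wrist_force: [-0.7, -0.5, -1.8]
grip_width: 0.534
gripper_force: 20.0
```

Emit:
drive_tool(series=[0,0,0.04,0,0,0,0.6,0,0,0.08,0,0,0,0.6,0,0,0.08,0,0,0,0.6,0,0,0.08,0,0,0,0.6,0,0,0.039,0,0,0,0.6,0,0,0,0,0,0,0.6,0,0,0,0,0,0,0.6])

```text
time: 7.9
eef_pos: [0.536, 0.0365, 0.1536]
tool_rot: [180.0, 0.1, -176.3]
wrist_force: [0.2, 0.4, -0.3]
grip_width: 0.536
gripper_force: 20.0
```

Emit:
drive_tool(series=[0,0,0,-0.25,-1.5,0,0.6,0,0,0,-0.25,-2.5,0,0.6,0,0,0,-0.25,-3.2,0,0.6,0,0,0,-0.25,-3.8,0,0.6,0,0,0,-0.25,-3.8,0,0.6,0,0,0,-0.25,-3.8,0,0.6,0,0,0,-0.25,-3.8,0,0.6,0,0,0,-0.25,-3.2,0,0.6,0,0,0,-0.25,-2.5,0,0.6,0,0,0,-0.25,-1.4,0,0.6])

```text
time: 8.73
eef_pos: [0.5798, -0.2595, 0.1536]
tool_rot: [-180.0, 0.0, -176.4]
wrist_force: [0.7, -0.8, -0.7]
grip_width: 0.536
gripper_force: 20.0
```

Emit:
drive_tool(series=[0,0,0,0,0,2,0.6,0,0,0,0,0,3,0.6,0,0,0,0,0,2,0.6,0,0,0,0,0,1,0.6,0,0,0,0,0,0,0.6,0,0,0,0,0,0,0.6])

```text
time: 9.23
eef_pos: [0.5801, -0.256, 0.0738]
tool_rot: [180.0, -0.0, -176.3]
wrist_force: [0.2, -0.1, -1.0]
grip_width: 0.537
gripper_force: 20.0
```

Run:
```python
from h import *
from scipy.spatial.transform import Rotation as R
cv2.imwrite("pics/c4.png",crop("scene",150,200,110,100,6))
s=ctrl.state();print(s["eef_pos"],s["tool_rot"])
T=R.from_euler("xyz",s["tool_rot"],degrees=True).as_matrix()
for n,c in dict(capend=(66,0,12),captop=(66,0,23.5),hrb=(-33,-25,0),hlt=(-33,25,24),srb=(33,-25,0)).items():
    p=s["eef_pos"]+T@(np.array([-c[0],c[1],3.6-c[2]])/1e3)
    print(n,((proj("scene",p)-[150,200])*6+2.5).round())
a=np.radians(3.7)
for n,(x,y,z) in dict(barR=(-42,-40,60),barL=(-42,40,60),stepR=(90,-65,68),stepL=(90,65,68),ringfront=(-24,0,50)).items():
    p=np.array([.58+(x*np.cos(a)-y*np.sin(a))/1e3,-.256+(x*np.sin(a)+y*np.cos(a))/1e3,z/1e3]);print(n,((proj("scene",p)-[150,200])*6+2.5).round())
```

```text
[ 0.58099701 -0.25637065  0.07511826] [-1.79948597e+02  9.52456438e-02 -1.76285859e+02]
capend [378. 310.]
captop [376. 293.]
hrb [191. 239.]
hlt [270. 142.]
srb [287. 319.]
barR [156. 261.]
barL [290. 162.]
stepR [304. 454.]
stepL [525. 273.]
ringfront [252. 246.]
```

View pics/c4.png

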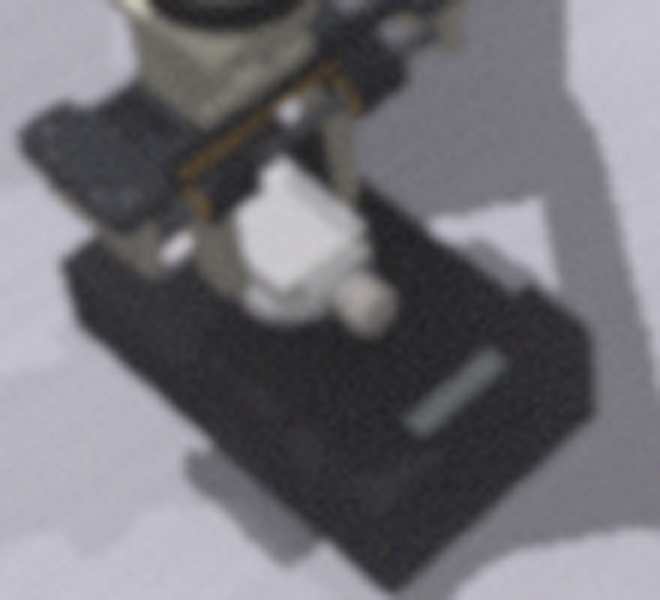

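The flask hangs level over the lens, with its cap end at about (373,308) against a predicted (378,310). I'll cross-check the lens and pad positions from both first pictures by blob centroid.

Run:
```python
from h import *
for n,box,pb in(("scene",(290,368,330,404),(488,234,512,254)),("top",(497,268,535,302),(252,272,276,296))):
    g=cv2.cvtColor(cv2.imread(f"pics/{n}0.png"),cv2.COLOR_BGR2GRAY)
    for nm,b,inv,z in(("lens",box,0,.05),("pad",pb,1,.068)):
        r=g[b[1]:b[3],b[0]:b[2]]; t,m=cv2.threshold(r,0,255,cv2.THRESH_OTSU); m=255-m if inv else m
        k,l,st,c=cv2.connectedComponentsWithStats(m); i=1+st[1:,4].argmax(); u,v=c[i]+[b[0],b[1]]
        print(n,nm,u,v,st[i],pix2w(n,(u+.5)/1.5625-.5,(v+.5)/1.5625-.5,z))
```

```text
scene lens 309.4131274131274 385.0733590733591 [  5   6  29  23 518] [ 0.58398772 -0.25703406  0.05      ]
scene pad 499.26271186440675 243.77118644067798 [  5   5  14  11 118] [0.57243982 0.25518574 0.068     ]
top lens 515.4357298474946 284.2854030501089 [  7   5  24  24 459] [ 0.58049205 -0.25534848  0.05      ]
top pad 263.3647798742138 283.19496855345915 [  5   5  14  14 159] [0.56909659 0.25684509 0.068     ]
```

Emit:
drive_tool(series=[0,0,0,-0.1,0,0.8,0.6,0,0,0,0,0,0.6,0.6,0,0,0,0,0,0.3,0.6,0,0,0,0,0,0.1,0.6,0,0,0,0,0,0,0.6,0,0,0,0,0,0,0.6])

```text
time: 9.78
eef_pos: [0.5813, -0.256, 0.0557]
tool_rot: [180.0, -0.0, -176.3]
wrist_force: [-0.3, 0.2, -0.4]
grip_width: 0.54
gripper_force: 20.0
```

Emit:
drive_tool(series=[0,0,0,0,0,0.1,0.6,0,0,0,0,0,0,0.6,0,0,0,0,0,0,0.6])

```text
time: 10.03
eef_pos: [0.5813, -0.256, 0.0548]
tool_rot: [-180.0, 0.0, -176.3]
wrist_force: [0.3, -1.1, -0.0]
grip_width: 0.535
gripper_force: 20.0
```

Emit:
drive_tool(series=[0,0,0,0,0,0.1,0.6,0,0,0,0,0,0,0.6,0,0,0,0,0,0,0.6])

```text
time: 10.28
eef_pos: [0.5813, -0.256, 0.0537]
tool_rot: [-180.0, 0.0, -176.3]
wrist_force: [0.6, -0.7, -0.5]
grip_width: 0.539
gripper_force: 20.0
```

Emit:
drive_tool(series=[0,0,0,0,0,0.1,0.6,0,0,0,0,0,0,0.6,0,0,0,0,0,0,0.6])

```text
time: 10.53
eef_pos: [0.5815, -0.2561, 0.0537]
tool_rot: [-180.0, 0.0, -176.3]
wrist_force: [-2.7, 1.5, 5.6]
grip_width: 0.538
gripper_force: 20.0
```

Emit:
drive_tool(series=[0,0,0,0,0,-0.05,0.5,0,0,0,0,0,0,0.44,0,0,0,0,0,0,0.4,0,0,0,0,0,0,0.3,0,0,0,0,0,0,0.2,0,0,0,0,0,0,0.1,0,0,0,0,0,0,0.1,0,0,0,0,0,0,0.1], newtons=5)

```text
time: 11.2
eef_pos: [0.5813, -0.256, 0.0531]
tool_rot: [180.0, -0.0, -176.3]
wrist_force: [0.3, 0.9, 0.0]
grip_width: 0.886
gripper_force: 0.0
```

Emit:
drive_tool(series=[0,0,0,0,0,-1,0.1,0,0,0,0,0,-2,0.1,0,0,0,0,0,-3,0.1,0,0,0,0,0,-4,0.1,0,0,0,0,0,-4,0.1,0,0,0,0,0,-2,0.1,0,0,0,0,0,0,0.1])

```text
time: 11.78
eef_pos: [0.5844, -0.2576, 0.2221]
tool_rot: [-179.6, 0.6, -176.3]
wrist_force: [0.5, 0.3, 0.6]
grip_width: 0.899
gripper_force: 0.0
```

Emit:
drive_tool(series=[0,0,0.033,0,0,0,0.1,0,0,0,0,2,0,0.3,0,0,0,0,3,0,0.6,0,0,0,0,4,0,1,0,0,0,0,4,0,1,0,0,0,0,4,0,1,0,0,0,0,4,0,1,0,0,0,0,4,0,1,0,0,0,0,4,0,1,0,0,0,0,4,0,1])

```text
time: 12.62
eef_pos: [0.5703, 0.0757, 0.2132]
tool_rot: [-180.0, -0.0, -178.2]
wrist_force: [0.4, -0.0, -0.3]
grip_width: 0.305
gripper_force: 0.0
```

Emit:
drive_tool(series=[0,0,0,-0.3,4,0,1,0,0,0,-0.3,4,0,1,0,0,0,0,4,0,1,0,0,0,0,4,0,1,0,0,0,0,3.5,0,1,0,0,0,0,2.7,0,1,0,0,0,0,0,0,1,0,0,0,0,0,0,1])

```text
time: 13.28
eef_pos: [0.5693, 0.2973, 0.2126]
tool_rot: [-180.0, -0.1, -178.0]
wrist_force: [0.1, -0.4, 0.1]
grip_width: 0.003
gripper_force: 0.0
```

Run:
```python
from h import *
m=np.zeros((600,800,3),np.uint8)
t=ctrl.read_camera("top")["image"]
m[:400,:400]=crop("top",290,130,80,80,5,t); m[:400,400:]=crop("scene",150,210,80,80,5)
cv2.imwrite("pics/c5.png",m)
s=ctrl.state();print(s["eef_pos"],s["tool_rot"],s["grip_width"])
L=np.array([.5805,-.2555,.05]);a=np.radians(3.7)
for n,(x,y,z) in dict(lens=(0,0,0),capend=(66,0,12),hl=(-33,25,24),hr=(-33,-25,24),sr=(33,-25,24),sl=(33,25,24)).items():
    p=L+np.array([x*np.cos(a)-y*np.sin(a),x*np.sin(a)+y*np.cos(a),z])/1e3
    print(n,((proj("top",p)-[290,130])*5+2).round(),((proj("scene",p+[.0035,-.0017,0])-[150,210])*5+[402,2]).round())
```

```text
[0.56994559 0.29519483 0.2128752 ] [-1.79957006e+02 -2.82145397e-02 -1.78212397e+02] 0.004368050497462634
lens [201. 261.] [641. 184.]
capend [199. 156.] [721. 237.]
hl [171. 311.] [631.  97.]
hr [250. 308.] [561. 150.]
sr [245. 204.] [641. 217.]
sl [165. 207.] [712. 162.]
```

View pics/c5.png

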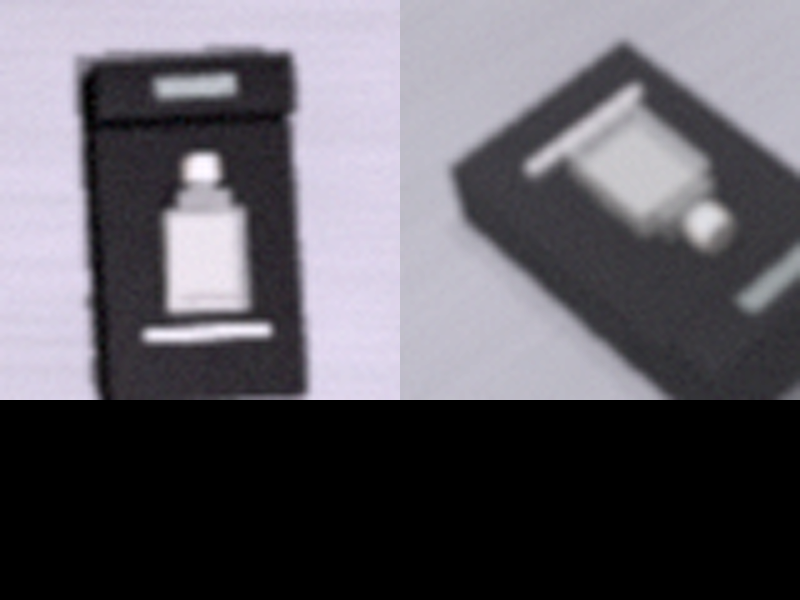

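The flask lies centred. The top view shows its box corners at (165,313), (250,308), (245,207) and (163,209), within about 1 mm of the prediction. Next is the paddle.

Emit:
drive_tool(series=[0,0,0,0,-2,0,1,0,0,0,0,-1.9,0,1,0,0,0,0,0,3,1,0,0,0,0,0,4,1,0,0,0,0,0,3,1,0,0,0,0,0,2,1,0,0,0,0,0,0.5,1,0,0,0,0,0,0,1,0,0,0,0,0,0,1])

```text
time: 14.13
eef_pos: [0.5722, 0.2563, 0.0895]
tool_rot: [180.0, 0.1, -178.3]
wrist_force: [-0.0, 0.7, 0.1]
grip_width: 0.001
gripper_force: 0.0
```

Emit:
drive_tool(series=[0,0,0,0.1,0,0.8,1,0,0,0,0,0,0.7,1,0,0,0,0,0,0.4,1,0,0,0,0,0,0.2,1,0,0,0,0,0,0,1,0,0,0,0,0,0,1])

```text
time: 14.63
eef_pos: [0.5704, 0.2571, 0.0676]
tool_rot: [180.0, 0.0, -178.2]
wrist_force: [-2.5, -0.3, 3.8]
grip_width: 0.004
gripper_force: 1.8
```

Emit:
drive_tool(series=[0,0,0,0,0,0.4,1,0,0,0,0,0,0.4,1,0,0,0,0,0,0.3,1,0,0,0,0,0,0.1,1,0,0,0,0,0,0,1,0,0,0,0,0,0,1,0,0,0,0,0,0,1])

```text
time: 15.22
eef_pos: [0.5702, 0.2572, 0.0555]
tool_rot: [180.0, -0.0, -178.2]
wrist_force: [-3.5, 1.6, 5.6]
grip_width: 0.004
gripper_force: 2.7
```

Emit:
drive_tool(series=[0,0,0,0,0,0.1,1,0,0,0,0,0,0.05,1,0,0,0,0,0,0,1,0,0,0,0,0,0,1,0,0,0,0,0,0,1])

```text
time: 15.63
eef_pos: [0.5701, 0.2572, 0.0541]
tool_rot: [180.0, -0.0, -178.2]
wrist_force: [-4.4, 0.8, 6.7]
grip_width: 0.006
gripper_force: 3.2
```

Run:
```python
from h import *
c=crop("scene",280,140,80,60,10); Z=[];Fz=[]
for i in range(8):
    s=ctrl.state();Z.append(s["eef_pos"]);Fz.append(s["wrist_force"]); ctrl.read_camera("top")
print(np.mean(Z,0),np.mean(Fz,0),np.std(Z,0))
cv2.imwrite("pics/c6.png",c)
a=np.radians(1.8)
for n,(x,y,z) in dict(postT=(-50,37,54),postToutfront=(-58,41,54),tipL=(-65,24,54),tipR=(-65,-24,54),pad=(-20,0,54),tipRrel=(-63,-24,78)).items():
    p=np.array([.5905+(x*np.cos(a)-y*np.sin(a))/1e3+.002,.2565-.001+(x*np.sin(a)+y*np.cos(a))/1e3,z/1e3]);print(n,((proj("scene",p)-[280,140])*10+4.5).round())
```

```text
[0.57015183 0.25723396 0.05416709] [-3.64390591  0.62941636  6.3533724 ] [1.57728066e-05 8.11414596e-06 9.45426867e-06]
postT [394. 106.]
postToutfront [383.  91.]
tipL [335. 104.]
tipR [243. 169.]
pad [394. 196.]
tipRrel [252. 115.]
```

View pics/c6.png

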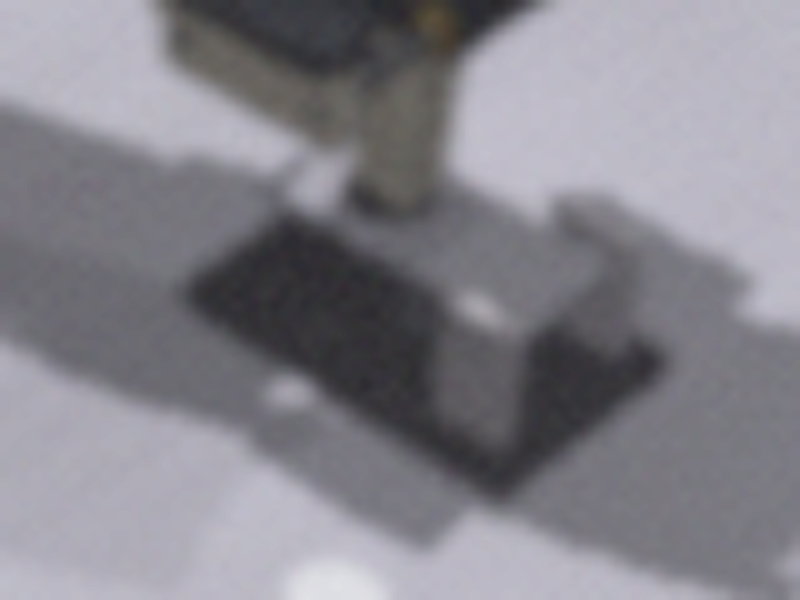

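The fingertips rest on the pad at about (395,205), and the paddle lies level, with its near edge running from (290,210) to (440,290). The TCP is at 54.2 mm and the push is 6.4 N, both of which match half travel, so I'm handing the job in.

```bash
python3 -c "
from rig import ctrl
print(ctrl.finish_job())"
```

```text
the job is handed in; nothing more can be done
None
```

The job is handed in at about 16 s: the flask was tipped to 30° for over a second, levelled and set down within about 1 mm of centre over the lens with its cap away from the bar, and the paddle is held at half travel (54.2 mm, 6.4 N).

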